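# Check the composing sticks and lock the rack

### The job

Run the knee of every composing stick in the rack out as far as it goes and leave it out; a stick whose knee stops short of the full travel binds: lay it flat in the blue repair tray, its knee still out. When every stick has been tried and the binding ones are in the tray, push the knees of the good sticks, which stay in the rack, fully home again. Then knock the rack's red lock peg fully down with the mallet, not with the gripper, and stand the mallet back on its mat, leaving the other things on the bench alone.

Things in the scene. Friction and masses are not known exactly. Their poses are not given: they have to be found in the camera images.
- rack_mid (a point): Centre of the upper face of the fixed wooden rack board, 210 (x) x 410 (y) x 10 mm; +x points away from the robot. Five bays lie along y at -160, -80, 0, 80, 160 mm, each with one stick lengthwise in x, or empty. Lips 22 mm above the table stop the sticks at both ends (3 mm play); blocks at the bay ends part them; 34 mm is free between sticks at mid-length.
- peg_top (a point): Centre of the top of the red sprung lock peg, 28 mm in diameter, in a green block (34 mm high, 62 x 90 mm) in the middle of the rack's far edge. The top stands 67 mm above the table when up, 49 mm when fully down.
- lock_peg (a joint): How far the lock peg is pressed: 0 up, 0.018 m fully down. It takes about 9 to 12 N and stays where it is left.
- tray_floor (a point): Centre of the inner floor of the blue open repair tray (fixed, outside 215 x 215 mm, walls 5 mm thick and 22 mm high, floor 5 mm thick). It takes two sticks side by side, lengths along its x, centres about 48 mm either side of the middle in y. It stands at the left or the right of the rack.
- mat_mid (a point): Centre of the mallet's mat, flat on the table: black rubber with a yellow line, 170 x 170 mm, on the side of the rack opposite the tray.
- mallet_head (a point): Centre of the wooden mallet's head. The head is a block 56 (x) x 50 (y) x 70 (z) mm standing on one of its striking faces, so this point is 35 mm above the ground; handle level, along -x of this frame at the same height, 20 mm wide, 24 mm high, from 28 to 143 mm from this point. 0.26 kg. It stands by itself on either face.
- stick_a_mid (a point): Centre, half-way up (11 mm above the underside), of a composing stick: steel channel 170 (x) x 46 (y) mm, walls 22 mm high, 0.29 kg with knee. May be gripped across its 46 mm width at mid-length. A fixed block closes its -x end, the home end, facing the robot. All sticks look alike; some may be absent.
- knob_a (a point): Middle of the upright black knob on the brass knee of stick a: 16 mm in diameter; this point is 44 mm above the stick's underside, the knob is free from 21 to 58 mm above it. At home it lies 50 mm to -x of the stick's centre; it travels to +x of the stick.
- knee_a (a joint): Travel of the knee of stick a: 0 home, 0.090 m fully out at +x on a sound stick. A binding one stops dead 30 to 60 mm from home. It slides with about 1.5 N and stays where left.
- stick_b_mid (a point): Centre, half-way up (11 mm above the underside), of a composing stick: steel channel 170 (x) x 46 (y) mm, walls 22 mm high, 0.29 kg with knee. May be gripped across its 46 mm width at mid-length. A fixed block closes its -x end, the home end, facing the robot. All sticks look alike; some may be absent.
- knob_b (a point): Middle of the upright black knob on the brass knee of stick b: 16 mm in diameter; this point is 44 mm above the stick's underside, the knob is free from 21 to 58 mm above it. At home it lies 50 mm to -x of the stick's centre; it travels to +x of the stick.
- knee_b (a joint): Travel of the knee of stick b: 0 home, 0.090 m fully out at +x on a sound stick. A binding one stops dead 30 to 60 mm from home. It slides with about 1.5 N and stays where left.
- stick_c_mid (a point): Centre, half-way up (11 mm above the underside), of a composing stick: steel channel 170 (x) x 46 (y) mm, walls 22 mm high, 0.29 kg with knee. May be gripped across its 46 mm width at mid-length. A fixed block closes its -x end, the home end, facing the robot. All sticks look alike; some may be absent.
- knob_c (a point): Middle of the upright black knob on the brass knee of stick c: 16 mm in diameter; this point is 44 mm above the stick's underside, the knob is free from 21 to 58 mm above it. At home it lies 50 mm to -x of the stick's centre; it travels to +x of the stick.
- knee_c (a joint): Travel of the knee of stick c: 0 home, 0.090 m fully out at +x on a sound stick. A binding one stops dead 30 to 60 mm from home. It slides with about 1.5 N and stays where left.
- stick_d_mid (a point): Centre, half-way up (11 mm above the underside), of a composing stick: steel channel 170 (x) x 46 (y) mm, walls 22 mm high, 0.29 kg with knee. May be gripped across its 46 mm width at mid-length. A fixed block closes its -x end, the home end, facing the robot. All sticks look alike; some may be absent.
- knob_d (a point): Middle of the upright black knob on the brass knee of stick d: 16 mm in diameter; this point is 44 mm above the stick's underside, the knob is free from 21 to 58 mm above it. At home it lies 50 mm to -x of the stick's centre; it travels to +x of the stick.
- knee_d (a joint): Travel of the knee of stick d: 0 home, 0.090 m fully out at +x on a sound stick. A binding one stops dead 30 to 60 mm from home. It slides with about 1.5 N and stays where left.
- stick_e_mid (a point): Centre, half-way up (11 mm above the underside), of a composing stick: steel channel 170 (x) x 46 (y) mm, walls 22 mm high, 0.29 kg with knee. May be gripped across its 46 mm width at mid-length. A fixed block closes its -x end, the home end, facing the robot. All sticks look alike; some may be absent.
- knob_e (a point): Middle of the upright black knob on the brass knee of stick e: 16 mm in diameter; this point is 44 mm above the stick's underside, the knob is free from 21 to 58 mm above it. At home it lies 50 mm to -x of the stick's centre; it travels to +x of the stick.
- knee_e (a joint): Travel of the knee of stick e: 0 home, 0.090 m fully out at +x on a sound stick. A binding one stops dead 30 to 60 mm from home. It slides with about 1.5 N and stays where left.
- ink_tin: Ink tin, 70 mm across and 60 mm high; origin at its underside. To be left alone.
- furniture_block: Wooden block 50 x 150 x 30 mm; origin at the centre of its underside. To be left alone.
- brayer: Ink roller, 90 mm wide roller 40 mm in diameter at its origin (underside), handle 130 mm along +x. To be left alone.
Not all that is in view belongs to the job. What is shaped like the part that bears stick_b_mid but pink is not meant.

How it is judged:
On the way, in this order (a step that is already met when the one before it is completed fails the run):
1. Every knee has been run out as far as it goes (90 mm, or to where it binds) (value of joint each of knee_a, knee_c, knee_e above 0.08 m and value of joint knee_b above 0.045 m and value of joint knee_d above 0.022 m), for 0.2 s.
2. The binding sticks lie flat in the repair tray and the knees of the good sticks, still in the rack, are home (value of joint each of knee_a, knee_c, knee_e below 0.009 m and x of stick_b_mid in the frame of tray_floor between -0.05 and 0.05 m and y of stick_b_mid in the frame of tray_floor between -0.09 and 0.09 m and z of each of stick_b_mid, stick_d_mid in the frame of tray_floor below 0.019 m and angle between each of stick_b_mid, stick_d_mid, stick_a_mid, stick_c_mid, stick_e_mid's own z axis and vertical below 0.1 rad and x of stick_d_mid in the frame of tray_floor between -0.05 and 0.05 m and y of stick_d_mid in the frame of tray_floor between -0.09 and 0.09 m and x of stick_a_mid in the frame of rack_mid between -0.02 and 0.02 m and y of stick_a_mid in the frame of rack_mid between -0.18 and 0.18 m and z of each of stick_a_mid, stick_c_mid, stick_e_mid in the frame of rack_mid below 0.02 m and x of stick_c_mid in the frame of rack_mid between -0.02 and 0.02 m and y of stick_c_mid in the frame of rack_mid between -0.18 and 0.18 m and x of stick_e_mid in the frame of rack_mid between -0.02 and 0.02 m and y of stick_e_mid in the frame of rack_mid between -0.18 and 0.18 m), for 0.2 s.
3. The lock peg is driven down by the mallet (value of joint lock_peg above 0.014 m and contact force between mallet and lock_peg above 0.5 N).
At the end, for the whole second after the job is handed in: Binding sticks lie flat in the repair tray; good sticks lie flat in the rack with their knees home (within 9 mm); the lock peg is down (at least 14 of 18 mm); the mallet stands on its mat, the centre of its head within 75 mm of the mat's centre (all of step 2 and value of joint lock_peg above 0.014 m and horizontal distance between mallet_head and mat_mid below 0.075 m and angle between mallet_head's own z axis and vertical below 0.12 rad and height (world z) of mallet_head below 0.045 m and linear speed of mallet below 0.03 m/s); the robot touches nothing.
It fails at once if The gripper pushes the lock peg (contact force between the fingers and lock_peg above 2 N).
It fails at once if The ink tin, the wooden block or the brayer is moved by more than 30 mm (distance of any of ink_tin, furniture_block, brayer from where it was at the start of the episode above 0.03 m).
Of stick_a, stick_c, stick_e only 2 to 3 are there at a start; the rules pass over those that are not, and their reading is None.
Of stick_b, stick_d only 1 to 2 are there at a start; the rules pass over those that are not, and their reading is None.
At some moment in a run one of mallet may be knocked a few centimetres aside while the robot is not near it.
It also fails if it takes over 210 s, if anything falls off the work surface, if the arm or the gripper's body presses on something with over 40 N, if the wrist force passes 120 N, or if a joint passes its speed limit or range.

### The arm

A 6-joint arm with a two-finger parallel gripper is mounted at the origin on the work surface. World frame = base frame: x ahead of the robot, y to its left, z up, the work surface at z = 0. Lengths are in m, angles in rad, forces in N, time in s.
With the tool pointing down it reaches from about 0.375 to 0.975 m from the base axis. Payload 3.8 kg.
Tool frame: the origin (TCP) lies midway between the tips of the shut fingers; the grasp point (between the pads) lies 19 mm behind it; z points along the fingers, y is the line along which they close (so a half turn about z gives the same grasp; the last joint's range is limited). The gripper opens to 85 mm and grips with 20 to 120 N. Pads are 22 mm wide; open, the fingers measure 114 mm over their backs; the gripper's body (76 mm by 85 mm) begins 54 mm behind the grasp point. The pads swing forward as they close: fully open they stand 13 mm farther back than shut.
Start: joints at [-1.282, 0.264, 1.604, -0, 1.274, -0.037], TCP at [0.216, -0.639, 0.231] pointing down, gripper open.
Joint ranges: [-2.63, 2.63], [-0.94, 2.18], [0.31, 2.57], [-1.31, 4.45], [0, 2.66], [-2.55, 2.55]. Speed limits (rad/s): [2.57, 2.57, 3.14, 3.14, 3.14, 3.14].

### API

Orientations are given as a rotation vector (axis times angle).
In Python, from workcell import bot gives the robot as it stands.
- The arm moves only by the tool step_arm, never from a script. Its argument "motion" is a list of rows, each a list of 5 numbers: the finger opening in cm, from 0 to 8.54, then the shift along the tool's x, y, z in cm, then the turn about the tool's z in degrees. In form: [[claw, dx, dy, dz, twist], ...]. A call has 1 to 20 rows; each row is the pose to reach, as a shift and turn from the pose commanded when the call began, along the tool's axes at that moment; what a row does not reach only later rows make up. A row lasts 1/10 s, in which the tool goes at most 50 mm and 8.59 degrees, less where a joint would pass 70% of its speed; a pose out of reach is approached as far as the arm can. A call with a gripper value outside its range is refused whole. The fingers move at their own pace and stop on an object; "force" is the grip in N (left out, the last holds). Time passes only in rows, so rows that repeat a pose let the fingers close. It gives the time, the measured TCP pose, the force, the opening and the grip force at its end, in the units of the state.
- bot.read_state(): the state, without advancing time (a new reading comes with each control period).
- bot.read_camera(name): name is "scene" or "top"; returns (picture, depth): 400x640x3 uint8, red, green, blue; 400x640 float32, m along the optical axis (not along the pixel's ray), 0 where there is no reading.
- bot.calibration(name): a dict with "mtx" (3x3 intrinsics, pixels), "origin" and "orientation" of the camera in the world. Camera axes: x right, y up, looking along -z (the intrinsics and any distortion apply to the point x, -y, -z); pixel columns grow to the right and rows downward; lengths in m; the calibration is good to about 2 mm. A picture is of the moment at which its call begins. calibration takes no time and is no camera call.
- bot.finish_job(): hands the job in; it is judged then, once.
The state is a dict: "time": time; "q": joint angles; "joint_vel": joint speeds; "joint_torque": joint torques, N m; "tool_pos": TCP position; "tcp_rot": TCP orientation; "wrist_force": force on the tool from outside, world axes, zero at the start; "torque": the same for the moment, N m; "width": opening from 0.0 (shut) to 1.0 (fully open); "grip_force": force on a finger pad.
Only numpy, scipy, OpenCV 4.12 (cv2) and the standard library are available. Lean on these libraries where they do the work, as an engineer would, in place of code of your own. Each camera call takes 0.05 s, during which the arm holds its last target. There are 200 camera calls.

## Working session

There is one attempt and no reset: what is moved stays moved. The work goes in short steps, Python scripts to look and compute and a tool call to move; the robot and the scene stay as the last step left them, time stands still between calls to the robot, and variables do not carry over. Pictures are saved under pics/ and viewed, at most 14 in all, crops included, and the job is handed in when it is done.

Besides the shell and the picture viewer there is one more tool, called after ">>>" in YAML: its name, and indented under it one key for each argument. step_arm: Moves the arm, as the interface text tells. Its arguments: {"type":"object","properties":{"motion":{"type":"array","items":{"type":"array","items":{"type":"number"}}},"force":{"type":"number"}},"required":["motion"]}

```bash
mkdir -p pics; ls; cat > h.py <<'E'
import numpy as np, cv2
from scipy.spatial.transform import Rotation as R
from workcell import bot
def shot(name):
    im,d=bot.read_camera(name); c=bot.calibration(name); return im,d,c
def rot(c):
    o=np.array(c["orientation"]); return o if o.shape==(3,3) else R.from_rotvec(o).as_matrix() if o.size==3 else R.from_quat(o).as_matrix()
def world(c,d):
    K=np.array(c["mtx"]);v,u=np.mgrid[:d.shape[0],:d.shape[1]]
    p=np.stack([(u-K[0,2])/K[0,0]*d,-(v-K[1,2])/K[1,1]*d,-d],-1)
    return p@rot(c).T+np.array(c["origin"])
def ray(c,u,v,z):
    K=np.array(c["mtx"]);r=rot(c)@np.array([(u-K[0,2])/K[0,0],-(v-K[1,2])/K[1,1],-1]);o=np.array(c["origin"])
    return o+r*(z-o[2])/r[2]
def save(n,im): cv2.imwrite(f"pics/{n}.png",im[...,::-1])
E
python3 - <<'E'
from h import *
for n in("scene","top"):
    im,d,c=shot(n); save(n+"0",im); np.savez(n+"0.npz",im=im,d=d); print(c)
print(bot.read_state())
E
```

```text
pics
{'mtx': array([[392.99069548,   0.        , 322.43728144],
       [  0.        , 392.99069548, 195.87103131],
       [  0.        ,   0.        ,   1.        ]]), 'origin': array([ 1.20159666, -0.50078358,  0.69950906]), 'orientation': array([0.8605603 , 0.44665292, 0.83266831])}
{'mtx': array([[397.30513885,   0.        , 323.04278908],
       [  0.        , 397.30513885, 203.8404882 ],
       [  0.        ,   0.        ,   1.        ]]), 'origin': array([0.44951494, 0.01589679, 1.26216426]), 'orientation': array([ 0.04391692, -0.06333838, -1.58719773])}
{'time': 0.1, 'q': array([-1.28192641e+00,  2.64721077e-01,  1.60522553e+00,  2.09373195e-05,
        1.27370170e+00, -3.68506772e-02]), 'joint_vel': array([-0.00049109, -0.00134804, -0.00175388,  0.0013153 ,  0.00177604,
        0.00073294]), 'joint_torque': array([-2.34090267e-04, -5.16708755e+01, -3.68590236e+01, -1.05743616e-04,
        6.29994800e-03, -1.39829302e-05]), 'tool_pos': array([ 0.21584427, -0.63886914,  0.2300638 ]), 'tcp_rot': array([-3.09800837e+00, -5.09041367e-01,  3.74379855e-04]), 'wrist_force': array([-0.28106474, -0.23402989,  0.17718156]), 'torque': array([ 0.01570396,  0.00372198, -0.0110191 ]), 'grip_force': 0.0, 'width': 0.9999289542774852}
```

View pics/top0.png

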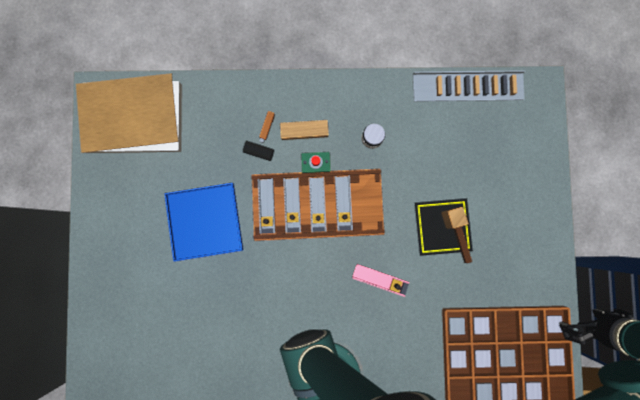

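View pics/scene0.png

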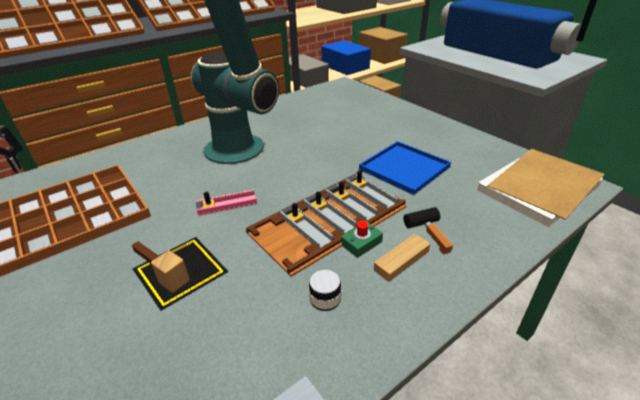

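The top view shows four grey sticks in the rack at columns 266, 292, 317 and 343 (row ~205), with the bay at column 370 empty. The tray is at (204,222), the peg at (316,160), and the mallet head at (456,218) on its mat at (443,228). The pink look-alike at (380,280) is not in the rack and is not meant. Next I'll measure.

```bash
cat > meas.py <<'E'
from h import *
import sys
f=np.load("top0.npz");im,d=f["im"],f["d"];c=bot.calibration("top");W=world(c,d)
g=np.load("scene0.npz");ims,ds=g["im"],g["d"];cs=bot.calibration("scene");S=world(cs,ds)
hsv=cv2.cvtColor(im,cv2.COLOR_RGB2HSV);hs=cv2.cvtColor(ims,cv2.COLOR_RGB2HSV)
def rect(mask,z,n):
    k,_=cv2.findContours(mask.astype(np.uint8),cv2.RETR_EXTERNAL,cv2.CHAIN_APPROX_NONE)
    for q in sorted(k,key=cv2.contourArea)[::-1][:n]:
        if cv2.contourArea(q)<20: continue
        P=np.array([ray(c,*p,z)[:2] for p in q[:,0]]).astype(np.float32)
        r=cv2.minAreaRect(P);print("  px",q[:,0].mean(0).round(),"c",np.round(r[0],4),"size",np.round(r[1],3),"ang",round(r[2],1))
h,s,v=hsv[...,0],hsv[...,1],hsv[...,2]
def box(m,u0,u1,v0,v1):
    o=np.zeros_like(m);o[v0:v1,u0:u1]=m[v0:v1,u0:u1];return o
print("tray");rect(box((h>100)&(h<125)&(s>120),150,260,170,280),.022,1)
print("mat");rect(box((h>22)&(h<35)&(s>120)&(v>100),400,490,190,270),.0,1)
print("peg");rect(box(((h<6)|(h>174))&(s>150)&(v>140),295,335,145,175),.067,2)
print("green");rect(box((h>50)&(h<90)&(s>100),295,335,145,180),.034,2)
print("sticks");rect(box((s<60)&(v>100),255,360,172,237),.032,6)
print("brass");rect(box((h>15)&(h<30)&(s>140)&(v>120),255,360,172,240),.031,8)
print("wood top rack");rect(box((h<20)&(s>90),245,392,166,245),.02,2)
print("malletbyheight")
m=box((W[...,2]>.03),405,490,185,280);rect(m,.05,2)
m2=box((W[...,2]>.06),405,490,185,280);rect(m2,.07,2)
for nm,u,v_ in[("mat",425,240),("head",456,216),("handle",465,245),("board",370,205),("tray",204,222),("peg",316,160),("stick",292,195),("table",300,280)]:print(nm,W[v_,u].round(4))
# scene side peg & knob tops
print("peg scene");mm=((hs[...,0]<6)|(hs[...,0]>174))&(hs[...,1]>150)&(hs[...,2]>120);mm[:,:340]=0;mm[:,380:]=0;mm[:215]=0;mm[250:]=0
print(np.argwhere(mm).mean(0)[::-1],S[mm].mean(0),S[mm].max(0))
for u0 in(296,319,341,360):
    p=S[165:230,u0-9:u0+9].reshape(-1,3);p=p[(p[:,2]>.045)&(p[:,0]>.3)];print("knob",u0,len(p),p.mean(0).round(4),p.max(0).round(4))
E
python3 meas.py
python3 - <<'E'
from h import *
f=np.load("top0.npz")["im"];save("crop_rack",cv2.resize(f[160:250,240:490],(750,270),interpolation=cv2.INTER_CUBIC))
E
```

```text
tray
  px [203. 222.] c [0.486  0.3737] size [0.216 0.218] ang 8.1
mat
  px [436. 224.] c [ 0.4571 -0.3815] size [0.154 0.154] ang 3.8
peg
  px [315. 160.] c [0.6648 0.021 ] size [0.021 0.025] ang 89.1
green
  px [315. 162.] c [0.6643 0.0213] size [0.06  0.086] ang 1.6
sticks
  px [266. 206.] c [0.5315 0.1772] size [0.169 0.05 ] ang 1.8
  px [292. 206.] c [0.5331 0.0975] size [0.17  0.048] ang 1.9
  px [343. 203.] c [ 0.5368 -0.0632] size [0.17  0.048] ang 1.3
  px [317. 205.] c [0.5325 0.0183] size [0.168 0.047] ang 2.0
brass
  px [292. 217.] c [0.4942 0.0968] size [0.031 0.025] ang 89.0
  px [344. 217.] c [ 0.4914 -0.0643] size [0.031 0.025] ang 89.0
  px [266. 221.] c [0.4831 0.1773] size [0.031 0.025] ang 89.5
  px [318. 218.] c [0.4897 0.0164] size [0.031 0.025] ang 89.0
wood top rack
  px [317. 204.] c [0.534  0.0176] size [0.208 0.405] ang 1.8
malletbyheight
  px [460. 233.] c [ 0.4308 -0.4223] size [0.17  0.063] ang 16.4
  px [458. 217.] c [ 0.484  -0.4036] size [0.056 0.053] ang 14.9
mat [ 0.4151 -0.3216  0.0018]
head [ 0.4873 -0.3996  0.0699]
handle [ 0.399  -0.4315  0.0472]
board [ 0.5284 -0.1482  0.0144]
tray [0.4839 0.3742 0.0101]
peg [0.6648 0.0195 0.0669]
stick [0.564  0.097  0.0155]
table [ 0.2966  0.0763 -0.0029]
peg scene
[362.1    224.3625] [0.66445689 0.0202039  0.06573069] [0.67893106 0.07308536 0.07014518]
knob 296 62 [ 0.5412 -0.0954  0.1014] [ 1.2016 -0.0579  0.6995]
knob 319 54 [ 0.5452 -0.0246  0.1078] [1.2016 0.0238 0.6995]
knob 341 56 [0.5848 0.018  0.1402] [1.2016 0.1012 0.6995]
knob 360 142 [0.6244 0.0518 0.0822] [1.2016 0.185  0.6995]
```

View pics/crop_rack.png

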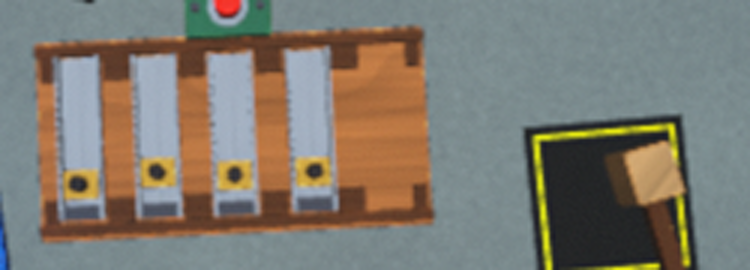

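The top-view positions agree with the sizes given: rack 208x405 mm, turned about +1.8°; tray turned +8.1°; mat about +3.8°; mallet about +16°. I'll write a helper that works out the move rows, then start with the rightmost stick.

```bash
cat > go.py <<'E'
# usage: go.py x y z yawdeg  -> row shift (cm, deg) from the present pose
from h import *
import sys
def row(x,y,z,yaw):
    s=bot.read_state();M=R.from_rotvec(s["tcp_rot"]).as_matrix()
    d=M.T@(np.array([x,y,z])-s["tool_pos"])*100
    cur=np.degrees(np.arctan2(M[1,0],M[0,0]));t=(cur-yaw+180)%360-180
    return d.round(2),round(t,1),round((t+360)%360-180 if abs(t)>90 else t,1)
a=list(map(float,sys.argv[1:]))
for i in range(0,len(a),4):print(a[i:i+4],*row(*a[i:i+4]))
E
cat > knob.py <<'E'
from h import *
def rect(a,c,z):
    hsv=cv2.cvtColor(a,cv2.COLOR_RGB2HSV);h,s,v=hsv[...,0],hsv[...,1],hsv[...,2]
    m=((h>15)&(h<30)&(s>140)&(v>120)).astype(np.uint8);m[:170]=0;m[245:]=0;m[:,:250]=0;m[:,390:]=0
    for q in cv2.findContours(m,0,2)[0]:
        if cv2.contourArea(q)<20: continue
        u,v_,w,hh=cv2.boundingRect(q)
        b=a[v_-4:v_+hh+4,u:u+w].max(2);k=np.argwhere(b<60);kk=k.mean(0)[::-1]+[u,v_-4]
        print("brass",ray(c,u+(w-1)/2,v_+(hh-1)/2,.031).round(4)[:2],"knob",ray(c,*kk,.066).round(4)[:2],len(k))
if __name__=="__main__":
    im,d,c=shot("top");rect(im,c,0)
E
python3 knob.py; python3 go.py .49 -.064 .13 1.7
```

```text
brass [0.4832 0.1773] knob [0.4822 0.1743] 11
brass [0.4897 0.0164] knob [0.4886 0.0172] 7
brass [ 0.4914 -0.0643] knob [ 0.4913 -0.0637] 11
brass [0.4942 0.0968] knob [0.4929 0.0955] 9
[0.49, -0.064, 0.13, 1.7] [ 44.37 -45.68  10.11] 17.0 17.0
```

>>> step_arm:
  motion:
    - [4.0, 44.4, -45.7, 10.1, 17]
    - [4.0, 44.4, -45.7, 10.1, 17]
    - [4.0, 44.4, -45.7, 10.1, 17]
    - [4.0, 44.4, -45.7, 10.1, 17]
    - [4.0, 44.4, -45.7, 10.1, 17]
    - [4.0, 44.4, -45.7, 10.1, 17]
    - [4.0, 44.4, -45.7, 10.1, 17]
    - [4.0, 44.4, -45.7, 10.1, 17]
    - [4.0, 44.4, -45.7, 10.1, 17]
    - [4.0, 44.4, -45.7, 10.1, 17]
    - [4.0, 44.4, -45.7, 10.1, 17]
    - [4.0, 44.4, -45.7, 10.1, 17]
    - [4.0, 44.4, -45.7, 10.1, 17]
    - [4.0, 44.4, -45.7, 10.1, 17]
    - [4.0, 44.4, -45.7, 10.1, 17]
    - [4.0, 44.4, -45.7, 10.1, 17]
    - [4.0, 44.4, -45.7, 10.1, 17]
  force: 20

```text
time: 1.85
tool_pos: [0.4901, -0.0656, 0.1304]
tcp_rot: [3.141, 0.043, 0.0]
wrist_force: [-0.5, -0.0, 0.8]
width: 0.468
grip_force: 0.0
```

```bash
python3 go.py .49 -.064 .039 1.7
```

```text
[0.49, -0.064, 0.039, 1.7] [-0.   -0.17  9.14] -0.1 -0.1
```

>>> step_arm:
  motion:
    - [4.0, 0, -0.1, 5, 0]
    - [4.0, 0, -0.1, 9.1, 0]
    - [4.0, 0, -0.1, 9.1, 0]
    - [1.0, 0, -0.1, 9.1, 0]
    - [1.0, 0, -0.1, 9.1, 0]
    - [1.0, 0, -0.1, 9.1, 0]
    - [1.0, 0, -0.1, 9.1, 0]
    - [1.0, 0, -0.1, 9.1, 0]
    - [1.0, 0.7, -0.1, 9.1, 0]
    - [1.0, 1.4, -0.1, 9.1, 0]
    - [1.0, 2.1, -0.1, 9.1, 0]
    - [1.0, 2.8, -0.1, 9.1, 0]
    - [1.0, 2.8, -0.1, 9.1, 0]

```text
time: 3.15
tool_pos: [0.5211, -0.0631, 0.0411]
tcp_rot: [3.14, 0.046, 0.007]
wrist_force: [2.8, -1.8, 6.1]
width: 0.179
grip_force: 23.1
```

>>> step_arm:
  motion:
    - [1.0, 0.5, 0, -0.1, 0]
    - [1.0, 0.9, 0, -0.1, 0]
    - [1.0, 0.9, 0, -0.1, 0]

```text
time: 3.45
tool_pos: [0.5285, -0.0627, 0.0411]
tcp_rot: [3.141, 0.046, 0.003]
wrist_force: [-0.1, -2.5, 5.6]
width: 0.179
grip_force: 23.0
```

>>> step_arm:
  motion:
    - [1.0, 0.5, 0, 0, 0]
    - [1.0, 0.9, 0, 0, 0]
    - [1.0, 0.9, 0, 0, 0]

```text
time: 3.75
tool_pos: [0.5376, -0.0624, 0.0411]
tcp_rot: [3.141, 0.046, 0.003]
wrist_force: [-0.1, -2.6, 4.8]
width: 0.181
grip_force: 23.0
```

>>> step_arm:
  motion:
    - [1.0, 0.5, 0, 0, 0]
    - [1.0, 0.9, 0, 0, 0]
    - [1.0, 0.9, 0, 0, 0]

```text
time: 4.05
tool_pos: [0.5465, -0.0621, 0.0411]
tcp_rot: [3.141, 0.046, 0.003]
wrist_force: [0.5, -0.7, 5.0]
width: 0.176
grip_force: 23.0
```

>>> step_arm:
  motion:
    - [1.0, 0.5, 0, 0, 0]
    - [1.0, 0.9, 0, 0, 0]
    - [1.0, 0.9, 0, 0, 0]

```text
time: 4.35
tool_pos: [0.5555, -0.0618, 0.0411]
tcp_rot: [3.141, 0.046, 0.003]
wrist_force: [-0.4, -2.4, 5.2]
width: 0.174
grip_force: 23.0
```

```bash
python3 - <<'E'
from h import *
im,d,c=shot("scene");save("s1",cv2.resize(im[150:290,230:430],(800,560),interpolation=cv2.INTER_CUBIC))
E
```

```text
(no output)
```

View pics/s1.png

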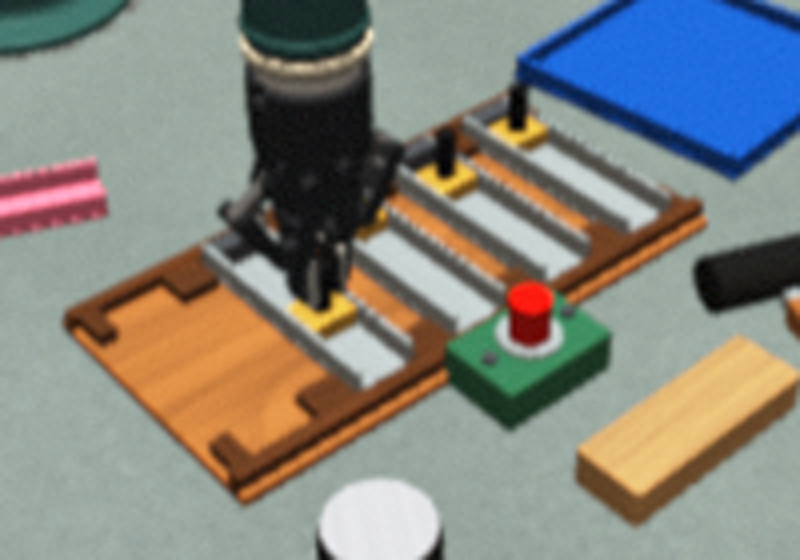

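The knob moves with the fingers and the knee sits past mid-length, so this stick isn't binding. I'll run it to the end stop.

>>> step_arm:
  motion:
    - [1.0, 0.7, 0, 0, 0]
    - [1.0, 1.4, 0, 0, 0]
    - [1.0, 2.1, 0, 0, 0]
    - [1.0, 2.6, 0, 0, 0]
    - [1.0, 2.7, 0, 0, 0]

```text
time: 4.9
tool_pos: [0.5793, -0.0607, 0.041]
tcp_rot: [-3.141, -0.046, 0.008]
wrist_force: [-10.5, -1.5, 16.3]
width: 0.181
grip_force: 24.0
```

>>> step_arm:
  motion:
    - [4.0, -0.3, 0, 0, 0]
    - [4.0, -0.3, 0, 0, 0]
    - [4.0, -0.3, 0, 0, 0]
    - [4.0, -0.3, 0, -5, 0]
    - [4.0, -0.3, 0, -7, 0]

```text
time: 5.4
tool_pos: [0.5798, -0.0608, 0.1127]
tcp_rot: [3.141, 0.046, 0.004]
wrist_force: [1.5, -0.2, 1.1]
width: 0.472
grip_force: 0.0
```

```bash
python3 knob.py; python3 go.py .488 .017 .11 1.7  .488 .017 .042 1.7
```

```text
brass [0.4832 0.1773] knob [0.4825 0.1742] 10
brass [0.4898 0.0241] knob [nan nan] 0
brass [0.4942 0.0968] knob [0.4929 0.0956] 8
[0.488, 0.017, 0.11, 1.7] [-9.18 -8.09  0.52] -0.0 -0.0
[0.488, 0.017, 0.042, 1.7] [-9.24 -8.1   7.32] -0.0 -0.0knob.py:8: RuntimeWarning: Mean of empty slice.
  b=a[v_-4:v_+hh+4,u:u+w].max(2);k=np.argwhere(b<60);kk=k.mean(0)[::-1]+[u,v_-4]
  ret = um.true_divide(
```

>>> step_arm:
  motion:
    - [4.0, -9.2, -8.1, 0.2, 0]
    - [4.0, -9.2, -8.1, 0.2, 0]
    - [4.0, -9.2, -8.1, 0.2, 0]
    - [4.0, -9.2, -8.1, 0.2, 0]
    - [4.0, -9.2, -8.1, 4, 0]
    - [4.0, -9.2, -8.1, 7.2, 0]
    - [4.0, -9.2, -8.1, 7.2, 0]
    - [1.0, -9.2, -8.1, 7.2, 0]
    - [1.0, -9.2, -8.1, 7.2, 0]
    - [1.0, -9.2, -8.1, 7.2, 0]
    - [1.0, -9.2, -8.1, 7.2, 0]
    - [1.0, -9.2, -8.1, 7.2, 0]
    - [1.0, -8.5, -8.1, 7.2, 0]
    - [1.0, -7.8, -8.1, 7.2, 0]
    - [1.0, -7.1, -8.1, 7.2, 0]
    - [1.0, -6.4, -8.1, 7.2, 0]
    - [1.0, -6.2, -8.1, 7.2, 0]
    - [1.0, -6.2, -8.1, 7.2, 0]

```text
time: 7.25
tool_pos: [0.5161, 0.0182, 0.0393]
tcp_rot: [3.141, 0.046, 0.005]
wrist_force: [0.8, -2.0, 4.7]
width: 0.18
grip_force: 23.0
```

>>> step_arm:
  motion:
    - [1.0, 0.5, 0, 0, 0]
    - [1.0, 0.9, 0, 0, 0]
    - [1.0, 0.9, 0, 0, 0]

```text
time: 7.55
tool_pos: [0.525, 0.0184, 0.0394]
tcp_rot: [3.141, 0.046, 0.005]
wrist_force: [0.9, -1.8, 6.0]
width: 0.18
grip_force: 22.9
```

>>> step_arm:
  motion:
    - [1.0, 0.5, 0, 0, 0]
    - [1.0, 0.9, 0, 0, 0]
    - [1.0, 0.9, 0, 0, 0]

```text
time: 7.85
tool_pos: [0.5338, 0.0187, 0.0393]
tcp_rot: [3.141, 0.046, 0.004]
wrist_force: [-0.3, -0.7, 4.9]
width: 0.181
grip_force: 23.0
```

>>> step_arm:
  motion:
    - [1.0, 0.5, 0, 0, 0]
    - [1.0, 0.9, 0, 0, 0]
    - [1.0, 0.9, 0, 0, 0]

```text
time: 8.15
tool_pos: [0.5385, 0.0191, 0.0392]
tcp_rot: [-3.141, -0.046, 0.01]
wrist_force: [-11.4, -2.1, 18.7]
width: 0.176
grip_force: 24.2
```

This one stopped dead at x=0.5385 with a force of -11 N, so it binds. I'll release it and move to the stick at y=0.097.

>>> step_arm:
  motion:
    - [4.0, -0.3, 0, 0, 0]
    - [4.0, -0.3, 0, 0, 0]
    - [4.0, -0.3, 0, 0, 0]
    - [4.0, -0.3, 0, -5, 0]
    - [4.0, -0.3, 0, -7, 0]
    - [4.0, -0.3, 0, -7, 0]

```text
time: 8.75
tool_pos: [0.5416, 0.0191, 0.1122]
tcp_rot: [3.141, 0.046, 0.012]
wrist_force: [0.8, -0.4, 0.7]
width: 0.469
grip_force: 0.0
```

```bash
python3 knob.py 2>/dev/null; python3 go.py .492 .0965 .11 1.7  .492 .0965 .042 1.7
```

```text
brass [0.4832 0.1773] knob [0.4822 0.1743] 11
[0.492, 0.0965, 0.11, 1.7] [-4.56 -7.88 -0.01] -0.0 -0.0
[0.492, 0.0965, 0.042, 1.7] [-4.59 -7.88  6.79] -0.0 -0.0
```

>>> step_arm:
  motion:
    - [4.0, -4.6, -7.9, 0, 0]
    - [4.0, -4.6, -7.9, 0, 0]
    - [4.0, -4.6, -7.9, 0, 0]
    - [4.0, -4.6, -7.9, 4, 0]
    - [4.0, -4.6, -7.9, 7.0, 0]
    - [4.0, -4.6, -7.9, 7.0, 0]
    - [1.0, -4.6, -7.9, 7.0, 0]
    - [1.0, -4.6, -7.9, 7.0, 0]
    - [1.0, -4.6, -7.9, 7.0, 0]
    - [1.0, -4.6, -7.9, 7.0, 0]
    - [1.0, -4.6, -7.9, 7.0, 0]
    - [1.0, -3.9, -7.9, 7.0, 0]
    - [1.0, -3.2, -7.9, 7.0, 0]
    - [1.0, -2.5, -7.9, 7.0, 0]
    - [1.0, -2.1, -7.9, 7.0, 0]
    - [1.0, -2.1, -7.9, 7.0, 0]

```text
time: 10.4
tool_pos: [0.5166, 0.0975, 0.0388]
tcp_rot: [-3.141, -0.046, -0.004]
wrist_force: [1.6, -0.7, 1.3]
width: 0.174
grip_force: 22.6
```

>>> step_arm:
  motion:
    - [1.0, 0.5, 0, 0, 0]
    - [1.0, 0.9, 0, 0, 0]
    - [1.0, 0.9, 0, 0, 0]

```text
time: 10.7
tool_pos: [0.525, 0.0978, 0.0388]
tcp_rot: [-3.141, -0.046, -0.003]
wrist_force: [0.7, -0.4, 3.5]
width: 0.174
grip_force: 22.8
```

>>> step_arm:
  motion:
    - [1.0, 0.5, 0, 0, 0]
    - [1.0, 0.9, 0, 0, 0]
    - [1.0, 0.9, 0, 0, 0]

```text
time: 11.0
tool_pos: [0.5337, 0.0981, 0.0388]
tcp_rot: [-3.141, -0.046, -0.003]
wrist_force: [0.3, 0.6, 5.4]
width: 0.176
grip_force: 22.9
```

>>> step_arm:
  motion:
    - [1.0, 0.5, 0, 0, 0]
    - [1.0, 0.9, 0, 0, 0]
    - [1.0, 0.9, 0, 0, 0]

```text
time: 11.3
tool_pos: [0.5425, 0.0983, 0.0388]
tcp_rot: [-3.141, -0.046, -0.002]
wrist_force: [-0.2, 1.5, 5.5]
width: 0.179
grip_force: 22.9
```

>>> step_arm:
  motion:
    - [1.0, 0.5, 0, 0, 0]
    - [1.0, 0.9, 0, 0, 0]
    - [1.0, 0.9, 0, 0, 0]

```text
time: 11.6
tool_pos: [0.5515, 0.0986, 0.0388]
tcp_rot: [-3.141, -0.046, -0.002]
wrist_force: [0.5, 1.1, 4.3]
width: 0.179
grip_force: 23.0
```

>>> step_arm:
  motion:
    - [1.0, 0.7, 0, 0, 0]
    - [1.0, 1.4, 0, 0, 0]
    - [1.0, 2.1, 0, 0, 0]
    - [1.0, 2.6, 0, 0, 0]
    - [1.0, 2.8, 0, 0, 0]

```text
time: 12.1
tool_pos: [0.5727, 0.0993, 0.0383]
tcp_rot: [3.141, 0.046, -0.021]
wrist_force: [-20.0, 0.2, 22.2]
width: 0.176
grip_force: 24.7
```

Full travel, stopped at 0.573. Last stick.

>>> step_arm:
  motion:
    - [4.0, -0.5, 0, 0, 0]
    - [4.0, -0.5, 0, 0, 0]
    - [4.0, -0.5, 0, 0, 0]
    - [4.0, -0.5, 0, -5, 0]
    - [4.0, -0.5, 0, -7, 0]
    - [4.0, -0.5, 0, -7, 0]

```text
time: 12.7
tool_pos: [0.5773, 0.0994, 0.1124]
tcp_rot: [-3.14, -0.046, -0.013]
wrist_force: [0.4, -0.2, -0.0]
width: 0.468
grip_force: 0.0
```

```bash
python3 knob.py 2>/dev/null; python3 go.py .482 .176 .11 1.7  .482 .176 .042 1.7
```

```text
brass [0.4832 0.1773] knob [0.4825 0.1739] 10
brass [0.5426 0.0201] knob [0.5419 0.0202] 9
brass [ 0.5787 -0.0599] knob [ 0.5775 -0.0587] 10
[0.482, 0.176, 0.11, 1.7] [-9.13 -7.95 -0.02] -0.0 -0.0
[0.482, 0.176, 0.042, 1.7] [-9.16 -7.94  6.78] -0.0 -0.0
```

>>> step_arm:
  motion:
    - [4.0, -9.1, -7.9, 0, 0]
    - [4.0, -9.1, -7.9, 0, 0]
    - [4.0, -9.1, -7.9, 0, 0]
    - [4.0, -9.1, -7.9, 0, 0]
    - [4.0, -9.1, -7.9, 4, 0]
    - [4.0, -9.1, -7.9, 7.0, 0]
    - [4.0, -9.1, -7.9, 7.0, 0]
    - [1.0, -9.1, -7.9, 7.0, 0]
    - [1.0, -9.1, -7.9, 7.0, 0]
    - [1.0, -9.1, -7.9, 7.0, 0]
    - [1.0, -9.1, -7.9, 7.0, 0]
    - [1.0, -9.1, -7.9, 7.0, 0]
    - [1.0, -8.4, -7.9, 7.0, 0]
    - [1.0, -7.7, -7.9, 7.0, 0]
    - [1.0, -7.0, -7.9, 7.0, 0]
    - [1.0, -6.3, -7.9, 7.0, 0]
    - [1.0, -5.8, -7.9, 7.0, 0]
    - [1.0, -5.8, -7.9, 7.0, 0]

```text
time: 14.55
tool_pos: [0.5136, 0.1765, 0.039]
tcp_rot: [-3.141, -0.045, 0.003]
wrist_force: [-5.1, -1.1, 9.8]
width: 0.179
grip_force: 22.8
```

>>> step_arm:
  motion:
    - [1.0, 0.3, 0, 0, 0]
    - [1.0, 0.6, 0, 0, 0]
    - [1.0, 0.6, 0, 0, 0]

```text
time: 14.85
tool_pos: [0.5144, 0.1765, 0.0387]
tcp_rot: [3.14, 0.044, -0.019]
wrist_force: [-19.9, 0.6, 23.0]
width: 0.178
grip_force: 24.0
```

Bound at 0.514, about 31 mm of travel. I'll release, lift clear toward the base and look.

>>> step_arm:
  motion:
    - [6.5, -0.6, 0, 0, 0]
    - [6.5, -0.6, 0, 0, 0]
    - [6.5, -0.6, 0, 0, 0]
    - [6.5, -0.6, 0, -5, 0]
    - [6.5, -0.6, 0, -10, 0]
    - [6.5, -0.6, -10, -10, 0]
    - [6.5, -0.6, -10, -10, 0]
    - [6.5, -0.6, -10, -10, 0]

```text
time: 15.65
tool_pos: [0.5117, 0.2815, 0.1395]
tcp_rot: [-3.137, -0.051, -0.005]
wrist_force: [0.2, -0.3, -0.3]
width: 0.764
grip_force: 0.0
```

```bash
cat > st.py <<'E'
from h import *
from knob import rect as kn
im,d,c=shot("top");h,s,v=cv2.split(cv2.cvtColor(im,cv2.COLOR_RGB2HSV))
m=((s<60)&(v>100)).astype(np.uint8)
m[:172]=0;m[237:]=0;m[:,:150]=0;m[:,360:]=0
for q in cv2.findContours(m,0,1)[0]:
    if cv2.contourArea(q)<60: continue
    r=cv2.minAreaRect(np.array([ray(c,*p,.03)[:2] for p in q[:,0]]).astype(np.float32));print(q[:,0].mean(0).round(),np.round(r[0],4),np.round(r[1],3),round(r[2],1))
kn(im,c,0)
E
python3 st.py 2>/dev/null
```

```text
[159. 231.] [0.4626 0.5036] [0.062 0.04 ] 89.0
[214. 207.] [0.5293 0.3439] [0.041 0.051] 3.8
[266. 207.] [0.5325 0.1782] [0.171 0.05 ] 1.3
[291. 206.] [0.5358 0.0995] [0.169 0.049] 1.7
[317. 204.] [0.5377 0.0199] [0.169 0.048] 1.7
[343. 202.] [ 0.5405 -0.0613] [0.169 0.049] 2.2
[246. 190.] [0.5375 0.2383] [0.283 0.199] 89.1
[166. 178.] [0.6095 0.4749] [0.124 0.062] 89.1
brass [0.5141 0.177 ] knob [0.5136 0.1746] 14
brass [0.5426 0.0201] knob [0.5419 0.02  ] 6
brass [0.5751 0.1005] knob [0.5731 0.099 ] 10
brass [ 0.5787 -0.0599] knob [ 0.5775 -0.0587] 10
```

```bash
python3 go.py .532 .1775 .12 1.7  .532 .1775 .012 1.7
```

```text
[0.532, 0.1775, 0.12, 1.7] [ 1.76 10.2   1.85] 0.2 0.2
[0.532, 0.1775, 0.012, 1.7] [ 1.74 10.21 12.65] 0.2 0.2
```

>>> step_arm:
  motion:
    - [6.2, 1.7, 10.2, 0, 0]
    - [6.2, 1.7, 10.2, 0, 0]
    - [6.2, 1.7, 10.2, 0, 0]
    - [6.2, 1.7, 10.2, 0, 0]
    - [6.2, 1.7, 10.2, 5, 0]
    - [6.2, 1.7, 10.2, 10, 0]
    - [6.2, 1.7, 10.2, 12, 0]
    - [6.2, 1.7, 10.2, 12.6, 0]
    - [6.2, 1.7, 10.2, 12.6, 0]
  force: 60

```text
time: 16.6
tool_pos: [0.5297, 0.1752, 0.0113]
tcp_rot: [3.141, 0.047, -0.003]
wrist_force: [1.0, 0.3, -0.3]
width: 0.732
grip_force: 0.0
```

>>> step_arm:
  motion:
    - [4.0, 0, 0, 0, 0]
    - [4.0, 0, 0, 0, 0]
    - [4.0, 0, 0, 0, 0]
    - [4.0, 0, 0, 0, 0]
    - [4.0, 0, 0, -2, 0]
    - [4.0, 0, 0, -5, 0]
    - [4.0, 0, 0, -8, 0]
    - [4.0, 0, 0, -8, 0]

```text
time: 17.4
tool_pos: [0.5344, 0.1758, 0.0973]
tcp_rot: [-3.139, -0.046, -0.015]
wrist_force: [2.2, 1.0, -1.7]
width: 0.514
grip_force: 63.7
```

```bash
python3 - <<'E'
import numpy as np
t=np.radians(8.1);c=np.array([.486,.3737]);y=np.array([-np.sin(t),np.cos(t)])
for k in(.048,-.048):print(c+k*y)
E
python3 go.py .479 .421 .1 8.1 .493 .326 .1 8.1
```

```text
[0.47923674 0.42122114]
[0.49276326 0.32617886]
[0.479, 0.421, 0.1, 8.1] [ -4.82 -24.67  -0.27] -6.4 -6.4
[0.493, 0.326, 0.1, 8.1] [ -3.7  -15.14  -0.28] -6.4 -6.4
```

>>> step_arm:
  motion:
    - [4.0, -1, -5, -0.3, -2]
    - [4.0, -2, -10, -0.3, -3]
    - [4.0, -3, -15, -0.3, -5]
    - [4.0, -4, -20, -0.3, -6]
    - [4.0, -4.8, -24.6, -0.3, -6.4]
    - [4.0, -4.8, -24.6, -0.3, -6.4]
    - [4.0, -4.8, -24.6, -0.3, -6.4]
    - [4.0, -4.8, -24.6, -0.3, -6.4]
    - [4.0, -4.8, -24.6, 4, -6.4]
    - [4.0, -4.8, -24.6, 6.5, -6.4]
    - [4.0, -4.8, -24.6, 7.5, -6.4]
    - [4.0, -4.8, -24.6, 7.5, -6.4]
    - [4.0, -4.8, -24.6, 7.5, -6.4]

```text
time: 18.7
tool_pos: [0.4764, 0.419, 0.0182]
tcp_rot: [-3.133, -0.219, -0.002]
wrist_force: [0.3, 0.4, -2.2]
width: 0.526
grip_force: 63.8
```

```bash
python3 go.py .479 .421 .012 8.1
```

```text
[0.479, 0.421, 0.012, 8.1] [ 0.29 -0.16  0.62] -0.1 -0.1
```

>>> step_arm:
  motion:
    - [4.0, 0.2, -0.1, 0.4, 0]
    - [4.0, 0.2, -0.1, 0.8, 0]
    - [4.0, 0.2, -0.1, 1.0, 0]
    - [4.0, 0.2, -0.1, 1.0, 0]

```text
time: 19.1
tool_pos: [0.4784, 0.4215, 0.0095]
tcp_rot: [-3.132, -0.221, -0.004]
wrist_force: [-1.8, -2.5, 5.3]
width: 0.522
grip_force: 64.8
```

The stick is on the tray floor: the vertical force reversed. Release and go for the other binding stick.

>>> step_arm:
  motion:
    - [6.2, 0, 0, 0, 0]
    - [6.2, 0, 0, 0, 0]
    - [6.2, 0, 0, 0, 0]
    - [6.2, 0, 0, -3, 0]
    - [6.2, 0, 0, -8, 0]
    - [6.2, 0, 0, -12, 0]
    - [6.2, 0, 0, -12, 0]

```text
time: 19.8
tool_pos: [0.4814, 0.4242, 0.1354]
tcp_rot: [-3.126, -0.221, -0.018]
wrist_force: [0.3, 0.7, 0.6]
width: 0.728
grip_force: 0.0
```

```bash
python3 go.py .536 .0195 .13 1.7 .536 .0195 .012 1.7
```

```text
[0.536, 0.0195, 0.13, 1.7] [-0.28 40.83  0.25] 6.4 6.4
[0.536, 0.0195, 0.012, 1.7] [-0.42 40.92 12.05] 6.4 6.4
```

>>> step_arm:
  motion:
    - [6.2, -0.2, 40.7, 0, 6.4]
    - [6.2, -0.2, 40.7, 0, 6.4]
    - [6.2, -0.2, 40.7, 0, 6.4]
    - [6.2, -0.2, 40.7, 0, 6.4]
    - [6.2, -0.2, 40.7, 0, 6.4]
    - [6.2, -0.2, 40.7, 0, 6.4]
    - [6.2, -0.2, 40.7, 0, 6.4]
    - [6.2, -0.2, 40.7, 0, 6.4]
    - [6.2, -0.2, 40.7, 0, 6.4]
    - [6.2, -0.2, 40.7, 0, 6.4]
    - [6.2, -0.2, 40.7, 0, 6.4]
    - [6.2, -0.2, 40.7, 0, 6.4]

```text
time: 21.0
tool_pos: [0.532, 0.0188, 0.1269]
tcp_rot: [-3.141, -0.048, 0.001]
wrist_force: [0.1, -0.3, -0.3]
width: 0.726
grip_force: 0.0
```

```bash
python3 go.py .536 .0195 .012 1.7
```

```text
[0.536, 0.0195, 0.012, 1.7] [ 0.41 -0.05 11.49] 0.1 0.1
```

>>> step_arm:
  motion:
    - [6.2, 0.4, 0, 5, 0]
    - [6.2, 0.4, 0, 9, 0]
    - [6.2, 0.4, 0, 11, 0]
    - [6.2, 0.4, 0, 11.4, 0]
    - [6.2, 0.4, 0, 11.4, 0]
    - [4.0, 0.4, 0, 11.4, 0]
    - [4.0, 0.4, 0, 11.4, 0]
    - [4.0, 0.4, 0, 11.4, 0]
    - [4.0, 0.4, 0, 11.4, 0]
    - [4.0, 0.4, 0, 9, 0]
    - [4.0, 0.4, 0, 6, 0]
    - [4.0, 0.4, 0, 3, 0]
    - [4.0, 0.4, 0, 3, 0]
    - [4.0, 0.4, 0, 3, 0]

```text
time: 22.4
tool_pos: [0.5369, 0.0173, 0.0979]
tcp_rot: [3.141, 0.045, 0.003]
wrist_force: [-0.7, 0.2, -2.8]
width: 0.519
grip_force: 63.3
```

```bash
python3 go.py .493 .326 .1 8.1 .493 .326 .01 8.1
```

```text
[0.493, 0.326, 0.1, 8.1] [ -3.49 -30.98  -0.23] -6.4 -6.4
[0.493, 0.326, 0.01, 8.1] [ -3.51 -30.98   8.77] -6.4 -6.4
```

>>> step_arm:
  motion:
    - [4.0, -0.5, -5, -0.3, -1]
    - [4.0, -1, -10, -0.3, -2]
    - [4.0, -1.5, -15, -0.3, -3]
    - [4.0, -2, -20, -0.3, -4]
    - [4.0, -3, -25, -0.3, -5]
    - [4.0, -3.5, -31, -0.3, -6.4]
    - [4.0, -3.5, -31, -0.3, -6.4]
    - [4.0, -3.5, -31, -0.3, -6.4]
    - [4.0, -3.5, -31, -0.3, -6.4]
    - [4.0, -3.5, -31, 4, -6.4]
    - [4.0, -3.5, -31, 6.5, -6.4]
    - [4.0, -3.5, -31, 8, -6.4]
    - [4.0, -3.5, -31, 8.4, -6.4]
    - [4.0, -3.5, -31, 8.8, -6.4]
    - [4.0, -3.5, -31, 8.8, -6.4]

```text
time: 23.9
tool_pos: [0.4935, 0.3261, 0.0109]
tcp_rot: [-3.133, -0.22, -0.003]
wrist_force: [0.5, 0.4, -2.8]
width: 0.518
grip_force: 63.5
```

>>> step_arm:
  motion:
    - [4.0, 0, 0, 0.2, 0]
    - [4.0, 0, 0, 0.3, 0]
    - [4.0, 0, 0, 0.3, 0]
    - [6.2, 0, 0, 0.3, 0]
    - [6.2, 0, 0, 0.3, 0]
    - [6.2, 0, 0, 0.3, 0]
    - [6.2, 0, 0, -4, 0]
    - [6.2, 0, 0, -8, 0]
    - [6.2, 0, 0, -12, 0]
    - [6.2, 0, 0, -12, 0]

```text
time: 24.9
tool_pos: [0.4969, 0.3292, 0.1366]
tcp_rot: [-3.128, -0.221, -0.018]
wrist_force: [0.2, 0.1, 1.0]
width: 0.731
grip_force: 0.0
```

```bash
python3 go.py .575 .0995 .13 1.7
```

```text
[0.575, 0.0995, 0.13, 1.7] [ 4.5  23.84  0.59] 6.4 6.4
```

>>> step_arm:
  motion:
    - [4.0, 4.5, 23.8, 0.5, 6.4]
    - [4.0, 4.5, 23.8, 0.5, 6.4]
    - [4.0, 4.5, 23.8, 0.5, 6.4]
    - [4.0, 4.5, 23.8, 0.5, 6.4]
    - [4.0, 4.5, 23.8, 0.5, 6.4]
    - [4.0, 4.5, 23.8, 0.5, 6.4]
    - [4.0, 4.5, 23.8, 0.5, 6.4]
    - [4.0, 4.5, 23.8, 0.5, 6.4]
    - [4.0, 4.5, 23.8, 0.5, 6.4]
  force: 20

```text
time: 25.8
tool_pos: [0.5698, 0.0983, 0.124]
tcp_rot: [-3.141, -0.048, 0.001]
wrist_force: [0.6, 0.4, 0.3]
width: 0.469
grip_force: 0.0
```

```bash
python3 st.py 2>/dev/null;  python3 go.py .574 .0993 .042 1.7
python3 - <<'E'
from h import *
im,d,c=shot("top");save("t2",cv2.resize(im[150:290,150:490],(800,330),interpolation=cv2.INTER_CUBIC))
E
```

```text
[188. 218.] [0.4982 0.4218] [0.124 0.046] 8.9
[292. 214.] [0.5076 0.0974] [0.121 0.049] 1.3
[218. 215.] [0.5046 0.3263] [0.139 0.045] 8.0
[343. 202.] [ 0.5405 -0.0618] [0.169 0.048] 2.2
[304. 182.] [0.6052 0.0629] [0.055 0.043] 9.4
[204. 199.] [0.5395 0.3679] [0.34  0.199] 89.1
brass [ 0.5787 -0.0599] knob [ 0.5775 -0.0587] 10
[0.574, 0.0993, 0.042, 1.7] [ 0.43 -0.08  8.21] 0.1 0.1
```

View pics/t2.png

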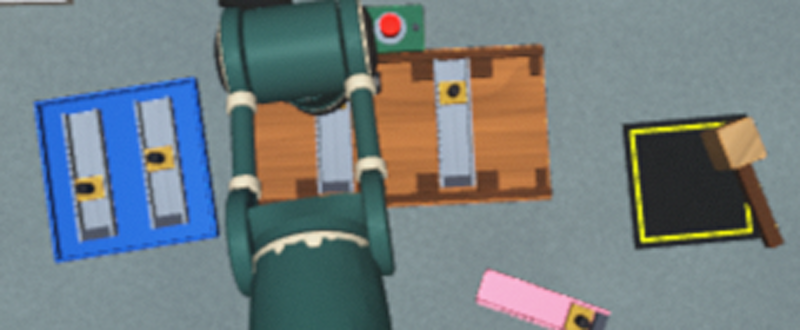

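Both binding sticks lie in the tray with their knees out. The mallet has been knocked toward the mat's far-right corner, so I'll measure it again later. Next I'll run the good knees home.

>>> step_arm:
  motion:
    - [4.0, 0.4, 0, 4, 0]
    - [4.0, 0.4, 0, 8.2, 0]
    - [4.0, 0.4, 0, 8.2, 0]
    - [1.0, 0.4, 0, 8.2, 0]
    - [1.0, 0.4, 0, 8.2, 0]
    - [1.0, 0.4, 0, 8.2, 0]
    - [1.0, 0.4, 0, 8.2, 0]
    - [1.0, 0.4, 0, 8.2, 0]
    - [1.0, -1, 0, 8.2, 0]
    - [1.0, -2.4, 0, 8.2, 0]
    - [1.0, -3.8, 0, 8.2, 0]
    - [1.0, -5.2, 0, 8.2, 0]
    - [1.0, -6.6, 0, 8.2, 0]
    - [1.0, -7.6, 0, 8.2, 0]
    - [1.0, -8.2, 0, 8.2, 0]
    - [1.0, -8.6, 0, 8.2, 0]
    - [1.0, -8.8, 0, 8.2, 0]

```text
time: 27.6
tool_pos: [0.4826, 0.0948, 0.0436]
tcp_rot: [-3.141, -0.046, -0.005]
wrist_force: [1.6, 2.1, 6.7]
width: 0.176
grip_force: 22.9
```

Not at a stop yet; go a little farther.

>>> step_arm:
  motion:
    - [1.0, -0.4, 0, 0, 0]
    - [1.0, -0.7, 0, 0, 0]
    - [1.0, -0.7, 0, 0, 0]

```text
time: 27.9
tool_pos: [0.4786, 0.0947, 0.0441]
tcp_rot: [-3.14, -0.046, -0.014]
wrist_force: [7.5, 0.8, -0.2]
width: 0.178
grip_force: 22.4
```

>>> step_arm:
  motion:
    - [1.0, -0.4, 0, 0, 0]
    - [1.0, -0.4, 0, 0, 0]
    - [4.0, 0, 0, 0, 0]
    - [4.0, 0, 0, 0, 0]
    - [4.0, 0, 0, 0, 0]
    - [4.0, 0, 0, -5, 0]
    - [4.0, 0, 0, -8, 0]
    - [4.0, 0, 0, -8, 0]

```text
time: 28.7
tool_pos: [0.4781, 0.0946, 0.1264]
tcp_rot: [-3.14, -0.046, -0.011]
wrist_force: [0.3, 0.8, 0.2]
width: 0.467
grip_force: 0.0
```

```bash
python3 go.py .578 -.0595 .12 1.7 .578 -.0595 .042 1.7
```

```text
[0.578, -0.0595, 0.12, 1.7] [ 9.53 15.7   0.7 ] -0.0 -0.0
[0.578, -0.0595, 0.042, 1.7] [ 9.48 15.7   8.5 ] -0.0 -0.0
```

>>> step_arm:
  motion:
    - [4.0, 9.5, 15.7, 0, 0]
    - [4.0, 9.5, 15.7, 0, 0]
    - [4.0, 9.5, 15.7, 0, 0]
    - [4.0, 9.5, 15.7, 0, 0]
    - [4.0, 9.5, 15.7, 0, 0]
    - [4.0, 9.5, 15.7, 0, 0]
    - [4.0, 9.5, 15.7, 4, 0]
    - [4.0, 9.5, 15.7, 8.4, 0]
    - [4.0, 9.5, 15.7, 8.4, 0]
    - [1.0, 9.5, 15.7, 8.4, 0]
    - [1.0, 9.5, 15.7, 8.4, 0]
    - [1.0, 9.5, 15.7, 8.4, 0]
    - [1.0, 9.5, 15.7, 8.4, 0]
    - [1.0, 9.5, 15.7, 8.4, 0]
    - [1.0, 8, 15.7, 8.4, 0]
    - [1.0, 6.5, 15.7, 8.4, 0]
    - [1.0, 5, 15.7, 8.4, 0]
    - [1.0, 3.5, 15.7, 8.4, 0]
    - [1.0, 2, 15.7, 8.4, 0]
    - [1.0, 1.5, 15.7, 8.4, 0]

```text
time: 30.7
tool_pos: [0.4954, -0.0629, 0.0393]
tcp_rot: [3.14, 0.046, 0.005]
wrist_force: [1.9, -1.2, -3.1]
width: 0.179
grip_force: 21.5
```

>>> step_arm:
  motion:
    - [1.0, -0.4, 0, 0, 0]
    - [1.0, -0.8, 0, 0, 0]
    - [1.0, -1.2, 0, 0, 0]
    - [1.0, -1.2, 0, 0, 0]

```text
time: 31.1
tool_pos: [0.4835, -0.0632, 0.0391]
tcp_rot: [3.14, 0.046, 0.002]
wrist_force: [0.0, -4.9, 4.2]
width: 0.179
grip_force: 22.1
```

>>> step_arm:
  motion:
    - [1.0, -0.4, 0, 0, 0]
    - [1.0, -0.7, 0, 0, 0]
    - [1.0, -0.7, 0, 0, 0]

```text
time: 31.4
tool_pos: [0.4785, -0.0632, 0.0393]
tcp_rot: [3.14, 0.045, 0.009]
wrist_force: [6.2, -3.7, -0.0]
width: 0.18
grip_force: 21.7
```

>>> step_arm:
  motion:
    - [1.0, -0.4, 0, 0, 0]
    - [1.0, -0.4, 0, 0, 0]
    - [4.0, 0, 0, 0, 0]
    - [4.0, 0, 0, 0, 0]
    - [4.0, 0, 0, 0, 0]
    - [4.0, 0, 0, -5, 0]
    - [4.0, 0, 0, -10, 0]
    - [4.0, 0, 12, -10, 0]
    - [4.0, 0, 12, -10, 0]
    - [4.0, 0, 12, -10, 0]
    - [4.0, 0, 12, -10, 0]

```text
time: 32.5
tool_pos: [0.4787, -0.1847, 0.1378]
tcp_rot: [-3.141, -0.04, 0.002]
wrist_force: [-0.1, -0.2, -0.7]
width: 0.469
grip_force: 0.0
```

```bash
cat > mal.py <<'E'
from h import *
im,d,c=shot("top");W=world(c,d)
def f(lo,z,hi=.12):
    m=((W[...,2]>lo)&(W[...,2]<hi)).astype(np.uint8);m[:175]=0;m[285:]=0;m[:,:400]=0;m[:,515:]=0
    for q in cv2.findContours(m,0,1)[0]:
        if cv2.contourArea(q)<15: continue
        P=np.array([ray(c,*p,z)[:2] for p in q[:,0]]).astype(np.float32)
        r=cv2.minAreaRect(P);print(lo,q[:,0].mean(0).round(),np.round(r[0],4),np.round(r[1],3),round(r[2],1))
    return m
f(.058,.07);m=f(.028,.047,.056)
p=W[m>0];p=p[(p[:,2]>.04)&(p[:,2]<.052)];k=cv2.fitLine(p[:,:2].astype(np.float32),cv2.DIST_HUBER,0,.01,.01).ravel()
print("handle dir",k[:2].round(3),"ang",np.degrees(np.arctan2(k[1],k[0])).round(1),"pt",k[2:].round(4),"n",len(p),"x range",p[:,0].min().round(3),p[:,0].max().round(3))
if __name__=="__main__":
    save("mal%d"%int(bot.read_state()["time"]*10),cv2.resize(im[150:290,240:510],(800,415),interpolation=cv2.INTER_CUBIC))
E
python3 st.py 2>/dev/null; python3 mal.py; ls pics
```

```text
[187. 218.] [0.4985 0.4219] [0.123 0.046] 8.9
[218. 215.] [0.5046 0.3263] [0.139 0.045] 8.0
[292. 206.] [0.5288 0.0973] [0.17  0.048] 1.8
[343. 204.] [ 0.5332 -0.061 ] [0.169 0.048] 1.5
[212. 193.] [0.5387 0.3173] [0.441 0.199] 89.1
brass [0.4787 0.097 ] knob [0.4794 0.0947] 6
brass [ 0.4837 -0.0626] knob [ 0.4842 -0.0619] 9
0.058 [465. 210.] [ 0.5048 -0.4262] [0.056 0.053] 20.5
0.028 [473. 237.] [ 0.4231 -0.4556] [0.111 0.026] 19.7
handle dir [0.928 0.374] ang 21.9 pt [ 0.4265 -0.4558] n 263 x range 0.371 0.534
crop_rack.png
mal326.png
s1.png
scene0.png
t2.png
top0.png
```

Both good knees are home: brass to stick centre is -50 mm on each. The mallet head is at (0.505,-0.426), turned about 20.3°, and the handle fit agrees. I'll grip the handle 47 mm behind the head centre.

```bash
python3 go.py .461 -.4425 .13 20.3  .461 -.4425 .018 20.3
```

```text
[0.461, -0.4425, 0.13, 20.3] [-2.45 25.98  0.69] -18.7 -18.7
[0.461, -0.4425, 0.018, 20.3] [-2.43 26.   11.89] -18.7 -18.7
```

>>> step_arm:
  motion:
    - [5.0, -2.4, 26, 0, -18.7]
    - [5.0, -2.4, 26, 0, -18.7]
    - [5.0, -2.4, 26, 0, -18.7]
    - [5.0, -2.4, 26, 0, -18.7]
    - [5.0, -2.4, 26, 0, -18.7]
    - [5.0, -2.4, 26, 0, -18.7]
    - [5.0, -2.4, 26, 0, -18.7]
    - [5.0, -2.4, 26, 0, -18.7]
    - [5.0, -2.4, 26, 4, -18.7]
    - [5.0, -2.4, 26, 7, -18.7]
    - [5.0, -2.4, 26, 7, -18.7]
  force: 110

```text
time: 33.7
tool_pos: [0.4602, -0.4372, 0.0629]
tcp_rot: [-3.082, -0.557, 0.009]
wrist_force: [-0.3, 1.3, -0.0]
width: 0.588
grip_force: 0.0
```

```bash
python3 go.py .461 -.4425 .018 20.3
```

```text
[0.461, -0.4425, 0.018, 20.3] [-0.09  0.57  4.48] 0.2 0.2
```

>>> step_arm:
  motion:
    - [5.0, 0, 0.5, 1, 0]
    - [5.0, 0, 0.5, 3, 0]
    - [5.0, 0, 0.5, 4.4, 0]
    - [5.0, 0, 0.5, 4.4, 0]
    - [1.0, 0, 0.5, 4.4, 0]
    - [1.0, 0, 0.5, 4.4, 0]
    - [1.0, 0, 0.5, 4.4, 0]
    - [1.0, 0, 0.5, 4.4, 0]
    - [1.0, 0, 0.5, 4.4, 0]
    - [1.0, 0, 0.5, 4.4, 0]
    - [1.0, 0, 0.5, 2, 0]
    - [1.0, 0, 0.5, -3, 0]
    - [1.0, 0, 0.5, -8, 0]
    - [1.0, 0, 0.5, -11, 0]
    - [1.0, 0, 0.5, -11, 0]
    - [1.0, 0, 0.5, -11, 0]

```text
time: 35.3
tool_pos: [0.4646, -0.4481, 0.1783]
tcp_rot: [3.091, 0.555, 0.0]
wrist_force: [-0.1, 1.0, -3.6]
width: 0.208
grip_force: 107.4
```

```bash
python3 go.py .6178 .02 .17 1.7
python3 - <<'E'
from h import *
im,d,c=shot("scene");save("mallift",cv2.resize(im[120:320,80:400],(800,500),interpolation=cv2.INTER_CUBIC))
E
```

```text
[0.6178, 0.02, 0.17, 1.7] [ 30.66 -38.55   0.8 ] 18.7 18.7
```

View pics/mallift.png

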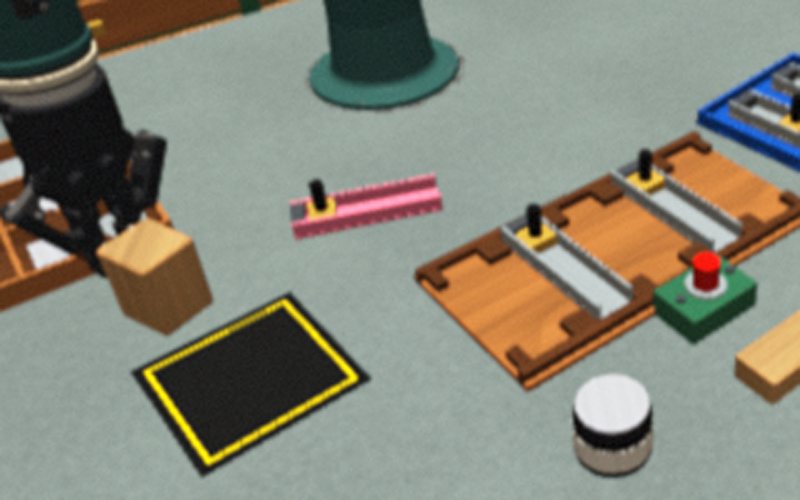

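The mallet hangs level in the grip. Carry it over the peg, and get the mat centre now that the mat is uncovered.

>>> step_arm:
  motion:
    - [1.0, 4, -5, 0.6, 3]
    - [1.0, 8, -10, 0.6, 5]
    - [1.0, 12, -15, 0.6, 8]
    - [1.0, 16, -20, 0.6, 10]
    - [1.0, 20, -25, 0.6, 13]
    - [1.0, 24, -30, 0.6, 15]
    - [1.0, 28, -35, 0.6, 17]
    - [1.0, 30.7, -38.5, 0.6, 18.7]
    - [1.0, 30.7, -38.5, 0.6, 18.7]
    - [1.0, 30.7, -38.5, 0.6, 18.7]
    - [1.0, 30.7, -38.5, 0.6, 18.7]
    - [1.0, 30.7, -38.5, 0.6, 18.7]
    - [1.0, 30.7, -38.5, 0.6, 18.7]

```text
time: 36.65
tool_pos: [0.6167, 0.019, 0.1697]
tcp_rot: [3.141, 0.045, -0.007]
wrist_force: [0.1, 0.9, -3.4]
width: 0.211
grip_force: 107.7
```

```bash
python3 - <<'E'
from h import *
im,d,c=shot("top");h,s,v=cv2.split(cv2.cvtColor(im,cv2.COLOR_RGB2HSV))
m=((h>22)&(h<35)&(s>120)&(v>100)).astype(np.uint8);m[:185]=0;m[280:]=0;m[:,:400]=0;m[:,500:]=0
q=max(cv2.findContours(m,0,1)[0],key=cv2.contourArea)
print("mat",cv2.minAreaRect(np.array([ray(c,*p,0)[:2] for p in q[:,0]]).astype(np.float32)))
W=world(c,d);k=(W[...,2]>.16)&(W[...,2]<.28);k[:,:290]=0;k[:,345:]=0;k[165:]=0
print(W[k].min(0),W[k].max(0))
save("overpeg",cv2.resize(im[110:250,230:400],(680,560),interpolation=cv2.INTER_CUBIC))
E
python3 go.py .6175 .019 .1 1.7
```

```text
mat ((0.4568291902542114, -0.3814280033111572), (0.15458433330059052, 0.1545025259256363), 3.7969114780426025)
[ 0.61624981 -0.02884378  0.27009594] [0.61979879 0.06922195 0.27874506]
[0.6175, 0.019, 0.1, 1.7] [ 0.07 -0.04  7.03] -0.1 -0.1
```

View pics/overpeg.png

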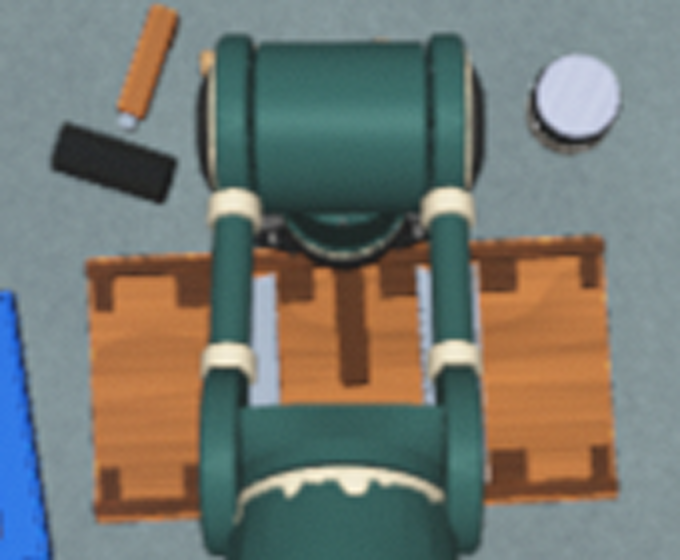

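The arm hides the head, but the handle is straight along the middle bay toward the peg. Press down.

>>> step_arm:
  motion:
    - [1.0, 0, 0, 4, 0]
    - [1.0, 0, 0, 7, 0]
    - [1.0, 0, 0, 8, 0]
    - [1.0, 0, 0, 8.6, 0]
    - [1.0, 0, 0, 9.2, 0]
    - [1.0, 0, 0, 9.7, 0]
    - [1.0, 0, 0, 10.2, 0]
    - [1.0, 0, 0, 10.4, 0]
    - [1.0, 0, 0, 10.4, 0]

```text
time: 37.6
tool_pos: [0.6189, 0.0186, 0.0745]
tcp_rot: [3.141, 0.044, 0.001]
wrist_force: [-14.7, -2.1, 23.0]
width: 0.212
grip_force: 111.4
```

>>> step_arm:
  motion:
    - [1.0, 0, 0, 0.4, 0]
    - [1.0, 0, 0, 0.8, 0]
    - [1.0, 0, 0, 1.2, 0]
    - [1.0, 0, 0, 1.2, 0]
    - [1.0, 0, 0, 1.2, 0]

```text
time: 38.1
tool_pos: [0.6204, 0.0189, 0.0716]
tcp_rot: [3.141, 0.044, 0.006]
wrist_force: [-36.8, 0.4, 68.1]
width: 0.209
grip_force: 120.3
```

At 68 N the peg is surely at its stop. Lift and check its height.

>>> step_arm:
  motion:
    - [1.0, 0, 0, -2, 0]
    - [1.0, 0, 0, -6, 0]
    - [1.0, 0, 0, -10, 0]
    - [1.0, -4, 5, -10, 0]
    - [1.0, -8, 10, -10, 0]
    - [1.0, -8, 14, -10, 0]
    - [1.0, -8, 18, -10, 0]
    - [1.0, -8, 18, -10, 0]

```text
time: 38.9
tool_pos: [0.5436, -0.1688, 0.1583]
tcp_rot: [3.137, 0.036, 0.005]
wrist_force: [-0.4, 1.1, -2.2]
width: 0.21
grip_force: 110.2
```

```bash
python3 - <<'E'
from h import *
for n,z in(("scene",0),("top",0)):
    im,d,c=shot(n);W=world(c,d);h,s,v=cv2.split(cv2.cvtColor(im,cv2.COLOR_RGB2HSV))
    m=((h<6)|(h>174))&(s>150)&(v>120)&(abs(W[...,0]-.664)<.03)&(abs(W[...,1]-.02)<.03)
    print(n,m.sum(),W[m].mean(0),W[m].max(0),np.percentile(W[m][:,2],75) if m.any() else 0)
    if n=="scene": save("afterpeg",cv2.resize(im[100:300,120:440],(800,500),interpolation=cv2.INTER_CUBIC))
E
python3 go.py .413 -.384 .17 3.8
```

```text
scene 71 [0.66771242 0.01785375 0.04940752] [0.6793559  0.03200142 0.05326453] 0.050826028741737694
top 57 [0.66431662 0.02133394 0.04926188] [0.67777465 0.03211812 0.05485464] 0.05112116077744422
[0.413, -0.384, 0.17, 3.8] [-13.62  21.59  -1.26] -2.4 -2.4
```

View pics/afterpeg.png

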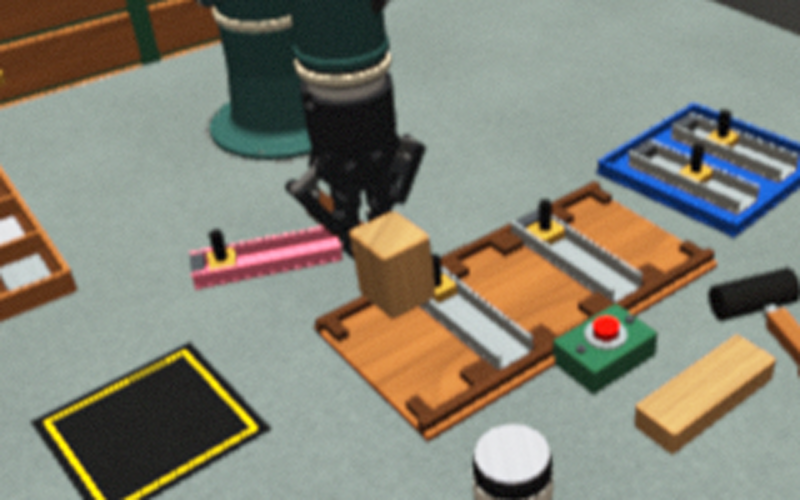

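The peg reads 0.049 m high, so it is fully down. Now return the mallet to the middle of the mat.

>>> step_arm:
  motion:
    - [1.0, -4, 5, -1.3, -1]
    - [1.0, -7, 10, -1.3, -2]
    - [1.0, -10, 15, -1.3, -2.4]
    - [1.0, -13.6, 20, -1.3, -2.4]
    - [1.0, -13.6, 21.6, -1.3, -2.4]
    - [1.0, -13.6, 21.6, -1.3, -2.4]
    - [1.0, -13.6, 21.6, -1.3, -2.4]
    - [1.0, -13.6, 21.6, 3, -2.4]
    - [1.0, -13.6, 21.6, 7, -2.4]
    - [1.0, -13.6, 21.6, 10, -2.4]
    - [1.0, -13.6, 21.6, 11.5, -2.4]
    - [1.0, -13.6, 21.6, 12, -2.4]
    - [1.0, -13.6, 21.6, 12, -2.4]
    - [1.0, -13.6, 21.6, 12, -2.4]

```text
time: 40.4
tool_pos: [0.4157, -0.3832, 0.0382]
tcp_rot: [3.137, 0.112, 0.004]
wrist_force: [-0.3, -0.3, -3.2]
width: 0.209
grip_force: 110.2
```

>>> step_arm:
  motion:
    - [1.0, 0, 0, 0.4, 0]
    - [1.0, 0, 0, 0.8, 0]
    - [1.0, 0, 0, 1.1, 0]
    - [1.0, 0, 0, 1.3, 0]
    - [1.0, 0, 0, 1.3, 0]

```text
time: 40.9
tool_pos: [0.4141, -0.3826, 0.0247]
tcp_rot: [-3.14, -0.111, 0.0]
wrist_force: [-3.4, 2.6, 7.6]
width: 0.202
grip_force: 111.6
```

The mallet touches the mat. Release and rise.

>>> step_arm:
  motion:
    - [1.0, 0, 0, 0.2, 0]
    - [1.0, 0, 0, 0.2, 0]
    - [3.0, 0, 0, 0, 0]
    - [5.0, 0, 0, 0, 0]
    - [5.0, 0, 0, 0, 0]
    - [5.0, 0, 0, 0, 0]
    - [5.0, 0, 0, -2, 0]
    - [5.0, 0, 0, -5, 0]
    - [5.0, 0, 0, -9, 0]
    - [5.0, 0, 0, -14, 0]
    - [5.0, 0, 15, -18, 0]
    - [5.0, 0, 25, -18, 0]
    - [5.0, 0, 25, -18, 0]
    - [5.0, 0, 25, -18, 0]
    - [5.0, 0, 25, -18, 0]
    - [5.0, 0, 25, -18, 0]
    - [5.0, 0, 25, -18, 0]

```text
time: 42.6
tool_pos: [0.4313, -0.6327, 0.2016]
tcp_rot: [-3.138, -0.109, 0.001]
wrist_force: [0.2, 0.1, -0.2]
width: 0.586
grip_force: 0.0
```

```bash
python3 st.py 2>/dev/null; python3 mal.py
python3 - <<'E'
from h import *
im,d,c=shot("scene");save("end",cv2.resize(im[100:340,100:500],(800,480),interpolation=cv2.INTER_CUBIC))
s=bot.read_state();print(s["time"],s["tool_pos"],s["wrist_force"])
E
```

```text
[187. 218.] [0.4985 0.4223] [0.123 0.045] 8.3
[219. 215.] [0.5046 0.3263] [0.139 0.045] 8.0
[292. 206.] [0.5288 0.0973] [0.17  0.048] 1.7
[343. 204.] [ 0.5332 -0.061 ] [0.169 0.048] 1.5
[212. 193.] [0.5387 0.3173] [0.441 0.199] 89.1
brass [0.4787 0.097 ] knob [0.4787 0.0947] 7
brass [ 0.4837 -0.0626] knob [ 0.4842 -0.0619] 9
0.058 [449. 226.] [ 0.4588 -0.377 ] [0.055 0.053] 4.7
0.028 [450. 254.] [ 0.3735 -0.3829] [0.113 0.025] 4.2
0.028 [439. 226.] [ 0.4568 -0.3535] [0.053 0.009] 3.1
handle dir [0.987 0.163] ang 9.4 pt [ 0.3792 -0.3828] n 269 x range 0.318 0.48
42.75 [ 0.43182576 -0.63005277  0.20257075] [0.73707269 0.00967702 0.46183925]
```

View pics/end.png

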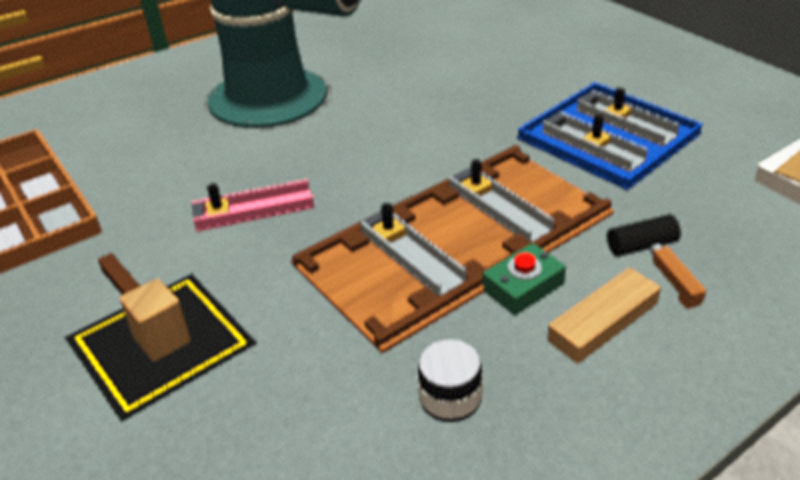

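The picture shows everything in place: the mallet stands at the middle of the mat, the peg is down, both good sticks are in the rack with their knees home, and both binding sticks are flat in the tray. Nothing touches the robot, so I'm handing in.

```bash
python3 -c "
from workcell import bot;print(bot.finish_job())"
```

```text
the job is handed in; nothing more can be done
None
```

I handed the job in at about 43 s, with no verdict returned. By the last camera check, the two binding sticks lie in the tray with their knees out, the two good sticks are in the rack with their knees home, the peg is fully down, and the mallet stands on its mat.

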